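# Thread the wooden turner out of the covered utensil trough

### The arm

A 6-joint arm with a two-finger parallel gripper is mounted at the origin on the work surface. World frame = base frame: x ahead of the robot, y to its left, z up, the work surface at z = 0. Lengths are in m, angles in rad, forces in N, time in s.
With the tool pointing down it reaches from about 0.25 to 0.8 m from the base axis. Payload 3.9 kg.
Tool frame: the origin (TCP) lies between the finger pads; the fingertips stand 14 mm ahead of it and the grasp point (between the pads) lies 5 mm behind it; z points along the fingers, y is the line along which they close (so a half turn about z gives the same grasp; the last joint's range is limited). The gripper opens to 85 mm and grips with 20 to 120 N. Pads are 22 mm wide; open, the fingers measure 114 mm over their backs; the gripper's body (76 mm by 85 mm) begins 54 mm behind the grasp point. The pads swing forward as they close: fully open they stand 13 mm farther back than shut.
Start: joints at [-1.347, 0.26, -0.138, 1.173, 0, 1.571], TCP at [0.117, -0.512, 0.245] pointing down, gripper open.
Joint ranges: [-2.78, 2.78], [-0.83, 1.72], [-1.28, 1.37], [-1.9, 2.12], [-1.57, 1.48], [-3.14, 3.14]. Speed limits (rad/s): [2.57, 2.57, 3.14, 3.14, 3.14, 3.14].

### API

Orientations are given as a unit quaternion [w, x, y, z].
In Python, from cell import read_state, snapshot, camera_info, sign_off gives the robot as it stands. The module is installed in compiled form; this text tells all that it offers.
- The arm moves only by the shell command python3 -m handwheel 'ROWS' [FORCE]. ROWS is JSON, a list of rows, each a list of 5 numbers: the shift along the world's x, y, z in m, then the turn about the world's z in degrees, then the opening in per cent of the stroke, from 0 (shut) to 100 (fully open). A call has 1 to 12 rows; each row shifts and turns the commanded pose from where the row before left it; what a row does not reach is not made up. A row lasts 1/10 s, in which the tool goes at most 50 mm and 8.59 degrees, less where a joint would pass 70% of its speed; a pose out of reach is approached as far as the arm can. A call is refused whole if a number of a shift passes 0.05 or a number of a turn 8.59, either way. A call with a gripper value outside its range is refused whole. The fingers move at their own pace and stop on an object; FORCE is the grip in N (left out, the last holds). Time passes only in rows, so rows that do not move let the fingers close. It gives the time, the measured TCP pose, the force, the opening and the grip force at its end, in the units of the state.
- read_state(): the state, without advancing time (a new reading comes with each control period).
- snapshot(name): name is "scene" or "top" or "wrist"; returns (picture, depth): 480x640x3 uint8, red, green, blue; 480x640 float32, m along the optical axis (not along the pixel's ray), 0 where there is no reading.
- camera_info(name): a dict with "fx", "fy", "cx", "cy" (pixels), "position" and "rotation" of the camera in the world; the wrist camera has in their place "mount" (4x4, takes a point from camera to tool coordinates, whose origin is the TCP and whose axes are the flange's). Camera axes: x right, y down, z forward; pixel columns grow to the right and rows downward; lengths in m; the calibration is good to about 2 mm. A picture is of the moment at which its call begins: read the wrist's pose just before it. camera_info takes no time and is no camera call.
- sign_off(): hands the job in; it is judged then, once.
The state is a dict: "time_s": time; "joint_positions": joint angles; "qd": joint speeds; "joint_torque": joint torques, N m; "eef_pos": TCP position; "tcp_rot": TCP orientation; "ft_force": force on the tool from outside, world axes, zero at the start; "torque": the same for the moment, N m; "gripper_width": opening from 0.0 (shut) to 1.0 (fully open); "gripper_force": force on a finger pad.
Only numpy, scipy, OpenCV 4.12 (cv2) and the standard library are available. Lean on these libraries where they do the work, as an engineer would, in place of code of your own. Each camera call takes 0.05 s, during which the arm holds its last target. There are 200 camera calls.

### The job

The long wooden turner lies in the utensil trough, its ends caught under the clear covers and longer than the hand opening between them. Tilt it, feed it end first up through its opening without prying on the covers, and finish holding it roughly level over the trough, at least a hand's width (about 90 mm) above the covers and touching nothing but the gripper; do not let go. Leave the spoon in the other lane and the other things on the counter where they are.

Things in the scene. Friction and masses are not known exactly. Their poses are not given: they have to be found in the camera images.
- turner: light wooden turner, 250 mm long (x), under 0.2 kg, flat on the floor of either lane, each end 20 to 70 mm under a cover. Origin: underside, mid-length; z up. Handle: bar 22 wide (y), 20 tall, x -125 to +50, green band near its butt. Blade: 54 wide, 8 thick, same underside, x +40 to +125; blade end points away from the robot (within 30 degrees of world x), within 6 degrees of the lane
- turner_tip (a point): middle of the turner's blade end: x = +125, z = +4 mm in the turner's frame
- turner_butt (a point): middle of the turner's handle end: x = -125, z = +10 mm in the turner's frame
- trough: dark wooden utensil trough fixed to the counter, 436 mm long (its x, roughly away from the robot), 274 wide (y), 65 high. Origin under its centre on the counter, z up. A full-height divider 8 thick along y = 0 makes two lanes, each 125 wide and 420 long inside, lane centres at y = +66.5 and -66.5; walls 8 thick, floor's top at z = 6
- covers: clear rigid plastic covers, fixed (trough's frame), 5 mm thick, underside z = 60, top z = 65. They close both lanes from x -210 to -80 and from +80 to +210; between them each lane has an opening 160 long (x) by 125 wide, edged by orange strips. Fingers fit in; the gripper's body stays above. They may be brushed, not pushed with over 40 N
- mug: mint-green mug, 84 mm across, 105 mm tall; bystander, origin under its centre
- jar: amber sugar jar with wooden lid, 72 mm across, 100 mm tall; bystander, origin under its centre
- syrup: green syrup bottle, 60 mm across, 190 mm tall; bystander, origin under its centre
- cup: white espresso cup, 72 mm across, 60 mm tall; bystander, origin under its centre
- phone: black phone lying flat, 150 x 72 x 9 mm; bystander, origin under its centre
- spoon: black-handled serving spoon, 200 mm long, flat in the trough's other lane; bystander, origin on its underside

How it is judged:
On the way:
1. the turner stands tilted in the opening: one end above the covers, the other still down in the trough (((height (world z) of turner_tip above 0.078 m and height (world z) of turner_butt below 0.055 m and x of turner_butt in the frame of trough between -0.212 and 0.212 m and y of turner_butt in the frame of trough between -0.135 and 0.135 m) or (height (world z) of turner_butt above 0.078 m and height (world z) of turner_tip below 0.055 m and x of turner_tip in the frame of trough between -0.212 and 0.212 m and y of turner_tip in the frame of trough between -0.135 and 0.135 m))), for 0.2 s.
At the end, for the whole second after the job is handed in: The turner is held still in the fingers, its middle within 250 mm of the trough's centre (seen from above), level within 20 degrees, both ends over 125 mm above the counter (60 mm above the covers), touching no other thing; spoon and counter things within 40 mm of their starts (height (world z) of each of turner_tip, turner_butt above 0.125 m and angle between turner's own z axis and vertical below 0.35 rad and horizontal distance between turner and trough below 0.25 m and contact force between turner and the fingers above 2 N and contact force between turner and trough below 0.3 N and linear speed of turner below 0.03 m/s and angular speed of turner below 0.2 rad/s and not (contact force between turner and mug above 0.3 N or contact force between turner and jar above 0.3 N or contact force between turner and syrup above 0.3 N or contact force between turner and cup above 0.3 N or contact force between turner and phone above 0.3 N or contact force between turner and spoon above 0.3 N) and distance of each of mug, jar, syrup, cup, phone, spoon from where it was at the start of the episode below 0.04 m); the arm keeps its last pose, push and grip.
It fails at once if a cover is pried on or pushed with more than 40 N (contact force between any of turner, the arm, the fingers and covers above 40 N).
It fails at once if a bystander is moved by more than 40 mm (distance of any of mug, jar, syrup, cup, phone, spoon from where it was at the start of the episode above 0.04 m).
It also fails if it takes over 45 s, if anything falls off the work surface, if the arm or the gripper's body presses on something with over 40 N, if the wrist force passes 120 N, or if a joint passes its speed limit or range.

## Working session

There is one attempt and no reset: what is moved stays moved. The work goes in short steps, Python scripts to look and compute and a shell command to move; the robot and the scene stay as the last step left them, time stands still between calls to the robot, and variables do not carry over. Pictures are saved under pics/ and viewed, at most 10 in all, crops included, and the job is handed in when it is done.

```bash
mkdir -p pics; cat > h.py <<'E'
import numpy as np,cv2
from cell import *
from scipy.spatial.transform import Rotation as R
def cam(name,s=None):
    c=camera_info(name)
    if 'mount' in c:
        s=s or read_state(); q=s['tcp_rot']; T=np.eye(4);T[:3,:3]=R.from_quat([q[1],q[2],q[3],q[0]]).as_matrix();T[:3,3]=s['eef_pos']
        M=T@np.array(c['mount']); return c,M[:3,3],M[:3,:3]
    return c,np.array(c['position']),np.array(c['rotation'])
def ray(C,u,v):
    c,p,r=C; return p,r@np.array([(u-c['cx'])/c['fx'],(v-c['cy'])/c['fy'],1])
def plane(C,u,v,z):
    p,d=ray(C,u,v); return p+d*(z-p[2])/d[2]
def point(C,u,v,depth):
    p,d=ray(C,u,v); return p+d*depth
E
python3 - <<'E'
from h import *
for n in ['top','scene']:
    C=cam(n); p,d=snapshot(n); cv2.imwrite(f'pics/{n}0.png',p[:,:,::-1]); np.savez(f'{n}0.npz',p=p,d=d)
    print(n,C[1],C[2].round(3).tolist(),C[0]['fx'])
s=read_state();print(s)
E
```

```text
top [ 0.41863174 -0.00614001  1.42478634] [0.037, -0.697, 0.715, -0.026] 598.8854791644952
scene [1.67430668 0.05501255 0.8106207 ] [-0.321, 0.626, 0.625, -0.339] 509.98404464224285
{'time_s': 0.1, 'joint_positions': array([-1.34699203e+00,  2.60652802e-01, -1.39249427e-01,  1.17271734e+00,
       -4.42213794e-06,  1.57078259e+00]), 'qd': array([-0.00050206, -0.00203025,  0.00297541,  0.00175568,  0.0005811 ,
        0.00044176]), 'joint_torque': array([-2.42509332e-04, -4.06507730e+01,  2.54527491e+01,  1.00554244e-02,
       -1.25277649e-05, -5.63710316e-06]), 'eef_pos': array([ 0.11638464, -0.51132313,  0.24452651]), 'tcp_rot': array([-9.05674134e-04,  9.93744305e-01,  1.11675534e-01, -1.03990723e-04]), 'ft_force': array([-0.214851  ,  0.76688562,  0.02912761]), 'torque': array([ 0.0315902 , -0.01763967, -0.02696484]), 'gripper_force': 0.0, 'gripper_width': 0.9974043728195207}
```

View pics/top0.png

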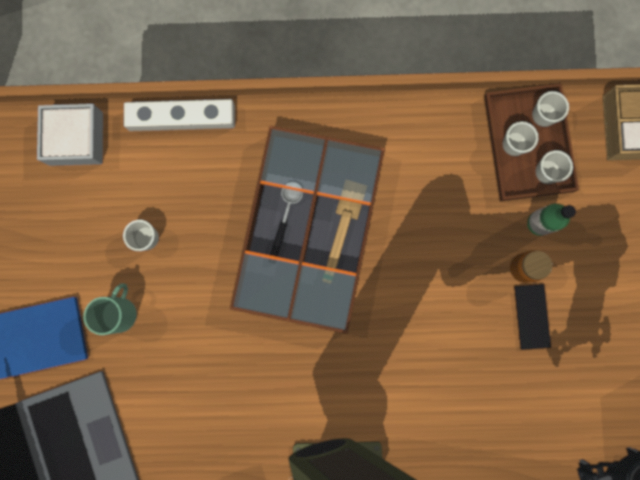

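View pics/scene0.png

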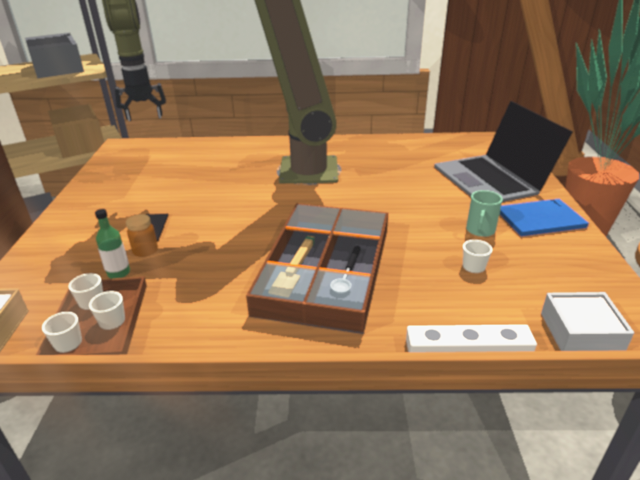

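The turner is in the robot's right-hand lane: its butt is near (327,277) and its tip near (352,188) in the top view. The spoon is in the left lane, and the strips run (262,183)-(370,203) and (246,254)-(355,272). Nothing on the counter is close to the trough. Next I measure the strips and the turner.

```bash
cat > m.py <<'E'
from h import *
def strips(p,roi=None):
    h=cv2.cvtColor(p,cv2.COLOR_RGB2HSV); m=cv2.inRange(h,(5,190,190),(15,255,255))
    return m
if __name__=='__main__':
  f=np.load('top0.npz');p,d=f['p'],f['d'];C=cam('top')
  for (u,v) in [(300,190),(355,203),(350,270),(300,263),(338,240),(350,205),(331,262),(325,150),(290,290),(345,225),(450,100)]:
    print((u,v),p[v,u],cv2.cvtColor(p[v:v+1,u:u+1],cv2.COLOR_RGB2HSV)[0,0],point(C,u,v,d[v,u]).round(3))
E
python3 m.py
python3 - <<'E'
import cv2
a=cv2.imread('pics/top0.png')[115:340,220:400]
cv2.imwrite('pics/topc.png',cv2.resize(a,None,fx=2.6,fy=2.6,interpolation=cv2.INTER_CUBIC))
E
```

```text
Traceback (most recent call last):
  File "m.py", line 8, in <module>
    print((u,v),p[v,u],cv2.cvtColor(p[v:v+1,u:u+1],cv2.COLOR_RGB2HSV)[0,0],point(C,u,v,d[v,u]).round(3))
                                                                           ~~~~~^^^^^^^^^^^^^^
  File "h.py", line 15, in point
    p,d=ray(C,u,v); return p+d*depth
        ~~~^^^^^^^
  File "h.py", line 11, in ray
    c,p,r=C; return p,r@np.array([(u-c['cx'])/c['fx'],(v-c['cy'])/c['fy'],1])
                      ~^~~~~~~~~~~~~~~~~~~~~~~~~~~~~~~~~~~~~~~~~~~~~~~~~~~~~~
ValueError: matmul: Input operand 1 has a mismatch in its core dimension 0, with gufunc signature (n?,k),(k,m?)->(n?,m?) (size 3 is different from 4)
```

View pics/topc.png

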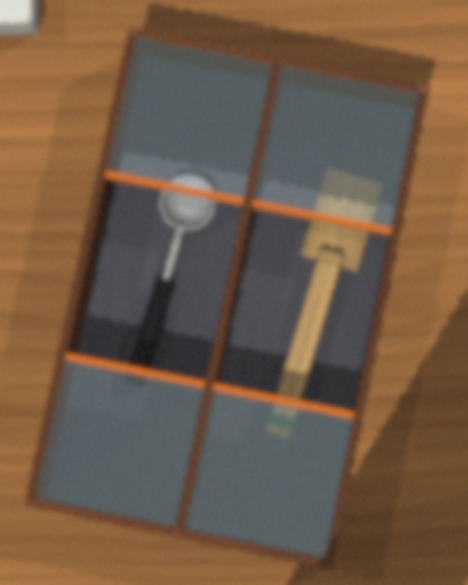

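The crop (scale 2.6, offset (220,115)) shows the turner's tip end at about (352,178) and its butt end at (279,433). The right lane's strips run (250,204)-(392,231) and (212,385)-(355,413). The camera rotation is given as a quaternion, so I'll fix the helper.

```bash
cat > e.py <<'E'
s=open('h.py').read()
s=s.replace("return c,np.array(c['position']),np.array(c['rotation'])","q=np.array(c['rotation']); return c,np.array(c['position']),(R.from_quat(q[[1,2,3,0]]).as_matrix() if q.size==4 else q)")
open('h.py','w').write(s)
E
python3 e.py; python3 m.py
python3 - <<'E'
from h import *
C=cam('top'); g=lambda u,v,z: plane(C,220+u/2.6,115+v/2.6,z)[:2]
fl,fr,bl,br=[g(*q,.065) for q in [(106,177),(392,231),(67,356),(355,413)]]
print(fl.round(3),fr.round(3),bl.round(3),br.round(3), np.linalg.norm(fl-fr),np.linalg.norm(bl-br),np.linalg.norm(fl-bl),np.linalg.norm(fr-br))
o=(fl+fr+bl+br)/4; a=(fl+fr-bl-br); yaw=np.arctan2(a[1],a[0])
b=(fl+bl-fr-br); print('origin',o,'yaw',np.degrees(yaw),np.degrees(np.arctan2(b[1],b[0]))-90)
X=np.array([np.cos(yaw),np.sin(yaw)]);Y=np.array([-X[1],X[0]])
t=g(352,178,.014);bt=g(279,433,.026);nk=g(330,250,.026)
for q in(t,bt,nk):print(q.round(4),'trough',(q-o)@X,(q-o)@Y)
print('len',np.linalg.norm(t-bt),'yaw',np.degrees(np.arctan2(*(t-bt)[::-1])),np.degrees(np.arctan2(*(nk-bt)[::-1])))
E
```

```text
(300, 190) [199 118  69] [ 11 167 199] [0.681 0.07  0.064]
(355, 203) [163 125  79] [ 16 131 163] [ 0.655 -0.057  0.016]
(350, 270) [71 55 51] [ 6 72 71] [ 0.497 -0.041  0.005]
(300, 263) [112  67  40] [ 11 164 112] [0.513 0.074 0.06 ]
(338, 240) [183 150  98] [ 18 118 183] [ 0.567 -0.015  0.025]
(350, 205) [160 132  87] [ 18 116 160] [ 0.652 -0.046  0.008]
(331, 262) [117  96  64] [ 18 116 117] [0.516 0.003 0.026]
(325, 150) [92 69 56] [ 11 100  92] [0.773 0.01  0.065]
(290, 290) [ 88  97 100] [ 98  31 100] [0.452 0.097 0.064]
(345, 225) [194 158 103] [ 18 120 194] [ 0.602 -0.032  0.024]
(450, 100) [167 116  67] [ 15 153 167] [ 0.905 -0.297 -0.001]
[0.699 0.16 ] [ 0.644 -0.092] [0.541 0.197] [ 0.484 -0.055] 0.25791056161229786 0.25758598528675225 0.16271611769063193 0.16396094582866172
origin [0.59218439 0.0526765 ] yaw -13.079122216499977 -12.526571407593039
[ 0.7027 -0.0598] trough 0.13310440774023274 -0.08457901118285747
[0.4701 0.0128] trough -0.10993774726955552 -0.06648849770441122
[ 0.6347 -0.0375] trough 0.061784914649335325 -0.07825992162402191
len 0.24371449647018498 yaw -17.336005941572438 -17.000558437057144
```

```bash
python3 -m handwheel '[[0.03,0.035,0,0,100],[0.03,0.035,0,0,100],[0.03,0.035,0,0,100],[0.03,0.035,0,0,100],[0.03,0.035,0,0,100],[0.03,0.035,0,0,100],[0.03,0.035,0,0,100],[0.03,0.035,0,0,100],[0.03,0.035,0,0,100],[0.03,0.035,0,0,100],[0.03,0.035,0,0,100],[0.03,0.035,0,0,100]]' 20; python3 -c "
from cell import *;s=read_state();print(s['joint_positions'],s['eef_pos'],s['tcp_rot'])"
```

```text
time_s: 1.3
eef_pos: [0.4772, -0.0901, 0.245]
tcp_rot: [0.0, 0.994, 0.112, -0.0]
ft_force: [0.6, -0.9, 0.5]
gripper_width: 1.0
gripper_force: 0.0
[-1.86458866e-01  1.93270691e-01 -2.28041356e-01  1.14996998e+00
 -2.12701603e-04  2.73095012e+00] [ 0.47720104 -0.0900904   0.24503205] [ 3.02156969e-05  9.93724248e-01  1.11857270e-01 -2.63388048e-04]
```

```bash
python3 -m handwheel '[[0.01,0.01,0,8.4,100],[0.01,0.01,0,8.4,100],[0.01,0.01,0,8.4,100],[0.01,0.01,0,8.4,100],[0.01,0.01,0,8.4,100],[0.01,0.01,0,8.4,100],[0.016,0.018,0,8.4,100],[0,0,0,8.4,100],[0,0,0,8.4,100],[0,0,0,8.4,100],[0,0,0,8.4,100],[0,0,0,8.4,100]]'; python3 -m handwheel '[[0,0,0,8.4,60],[0,0,0,8.4,60],[0,0,0,8.4,60],[0,0,0,8.4,60],[0,0,0,8.4,60],[0,0,0,7.4,60],[0,0,0,0,60]]'
python3 - <<'E'
from h import *
s=read_state();C=cam('wrist',s);p,d=snapshot('wrist');cv2.imwrite('pics/w1.png',p[:,:,::-1]);np.savez('w1.npz',p=p,d=d);
import pickle;pickle.dump(C,open('w1.pkl','wb'));print(C[1],C[2].round(2).tolist(),s['tcp_rot'],s['joint_positions'][5])
E
```

```text
time_s: 2.5
eef_pos: [0.5521, -0.0138, 0.2447]
tcp_rot: [-0.001, 0.545, 0.839, -0.0]
ft_force: [-0.3, 0.5, -0.6]
gripper_width: 1.002
gripper_force: 0.0
time_s: 3.2
eef_pos: [0.5522, -0.0139, 0.2448]
tcp_rot: [-0.001, 0.148, 0.989, -0.0]
ft_force: [-0.5, 0.3, -0.6]
gripper_width: 0.599
gripper_force: 0.0
[0.48004986 0.0084181  0.37350103] [[0.29, 0.91, 0.28], [0.96, -0.28, -0.09], [0.0, 0.29, -0.96]] [-5.59435494e-04  1.47756838e-01  9.89023559e-01 -6.64511297e-05] 0.27146168183305275
```

View pics/w1.png

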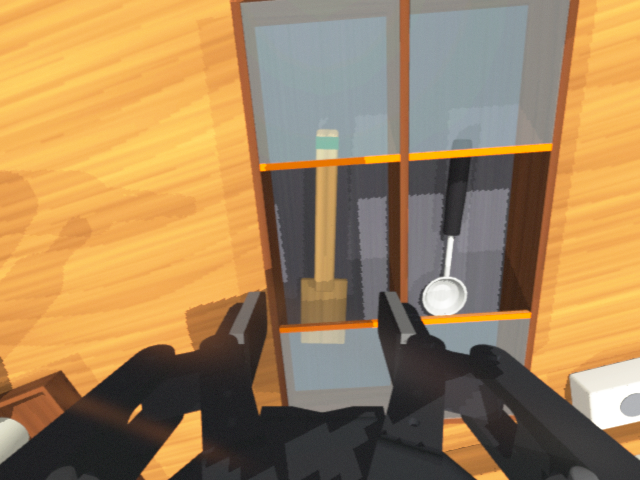

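The wrist view shows the whole turner. Its butt top edge is at (328,130), its neck at (324,280) and its tip at (323,343). The near strip runs (262,167)-(552,147) and the far strip (281,328)-(531,314).

```bash
python3 - <<'E'
from h import *
import pickle
C=pickle.load(open('w1.pkl','rb'));f=np.load('w1.npz');d=f['d'];
bl,br,fl,fr=[plane(C,*q,.065)[:2] for q in [(552,147),(262,167),(531,314),(281,328)]]
bl,br,fl,fr=bl,br,fl,fr
print([x.round(4).tolist() for x in (bl,br,fl,fr)])
a=(fl+fr-bl-br);yaw=np.arctan2(a[1],a[0]);o=(fl+fr+bl+br)/4;print('o',o,np.degrees(yaw))
X=np.array([np.cos(yaw),np.sin(yaw)]);Y=np.array([-X[1],X[0]])
P={'butt':(328,130,.026),'neck':(324,280,.026),'tip':(323,343,.014)}
for k,(u,v,z) in P.items():
    q=plane(C,u,v,z)[:2];P[k]=q;print(k,q.round(4),((q-o)@X).round(4),((q-o)@Y).round(4))
for a,b in (('butt','neck'),('butt','tip')):
    e=P[b]-P[a];print(np.linalg.norm(e),np.degrees(np.arctan2(e[1],e[0])))
for u,v in [(325,220),(325,200),(324,262),(450,153),(320,163),(360,270),(345,170),(324,302)]: print((u,v),point(C,u,v,d[v,u]).round(4))
# two-view height of the neck: intersect top and wrist rays
T=cam('top')
for (u,v),(U,V) in [((324,280),(220+330/2.6,115+250/2.6))]:
    p1,d1=ray(C,u,v);p2,d2=ray(T,U,V)
    k=np.linalg.lstsq(np.c_[d1,-d2],p2-p1,rcond=None)[0];print('tri',p1+d1*k[0],p2+d2*k[1])
print(read_state()['eef_pos'])
E
```

```text
[[0.5456, 0.2002], [0.4871, -0.0498], [0.7061, 0.1628], [0.6466, -0.0869]]
o [0.59635847 0.05655553] -13.102606855443616
butt [0.4736 0.0166] -0.1105 -0.0667
neck [ 0.6243 -0.0333] 0.0476 -0.0812
tip [ 0.7089 -0.0603] 0.1361 -0.0883
0.15878044827825685 -18.34162380259858
0.2475945393597703 -18.10263439484461
(325, 220) [ 0.559  -0.0123  0.026 ]
(325, 200) [ 0.5386 -0.0062  0.0263]
(324, 262) [ 0.6041 -0.0272  0.0254]
(450, 153) [0.5243 0.1132 0.0654]
(320, 163) [0.4989 0.0009 0.0663]
(360, 270) [0.6328 0.0082 0.006 ]
(345, 170) [0.5174 0.0228 0.0058]
(324, 302) [ 0.6563 -0.043   0.0137]
tri [ 0.64097861 -0.03815253 -0.01423266] [ 0.64087157 -0.03843817 -0.01424278]
[ 0.55220752 -0.01388595  0.2448668 ]
```

```bash
python3 -m handwheel '[[0,0.003,-0.04,-1,45],[0,0,-0.04,0,45],[0,0,-0.04,0,45],[0,0,-0.04,0,45],[0,0,-0.03,0,45],[0,0,-0.015,0,45],[0,0,-0.01,0,45],[0,0,-0.006,0,45],[0,0,0,0,45]]' 20; python3 -m handwheel '[[0,0,0,0,0],[0,0,0,0,0],[0,0,0,0,0],[0,0,0,0,0],[0,0,0,0,0],[0,0,0,0,0]]' 20
```

```text
time_s: 4.15
eef_pos: [0.5525, -0.0109, 0.0241]
tcp_rot: [-0.0, 0.157, 0.988, -0.0]
ft_force: [-0.2, -0.8, 0.5]
gripper_width: 0.452
gripper_force: 0.0
time_s: 4.75
eef_pos: [0.5535, -0.0109, 0.0253]
tcp_rot: [0.001, 0.156, 0.988, 0.0]
ft_force: [-1.1, 0.4, 4.7]
gripper_width: 0.252
gripper_force: 21.8
```

```bash
python3 -m handwheel '[[0,0,0.003,0,0],[0.0054,-0.0012,0,0.5,0],[0.0054,-0.0012,0,0.5,0],[0.0054,-0.0012,0,0.5,0],[0.0054,-0.0012,0,0.5,0],[0.0054,-0.0012,0,0.5,0],[0.0054,-0.0012,0,0.5,0],[0.0054,-0.0012,0,0.5,0],[0.0054,-0.0012,0,0.5,0],[0.0054,-0.0012,0,0.5,0],[0.0054,-0.0012,0,0.5,0]]'
python3 - <<'E'
from h import *
s=read_state();C=cam('wrist',s);p,d=snapshot('wrist');cv2.imwrite('pics/w2.png',p[:,:,::-1]);np.savez('w2.npz',p=p,d=d)
import pickle;pickle.dump(C,open('w2.pkl','wb'))
E
```

```text
time_s: 5.85
eef_pos: [0.6069, -0.023, 0.0273]
tcp_rot: [-0.0, 0.113, 0.994, 0.0]
ft_force: [0.7, 0.7, -1.6]
gripper_width: 0.254
gripper_force: 20.9
```

View pics/w2.png

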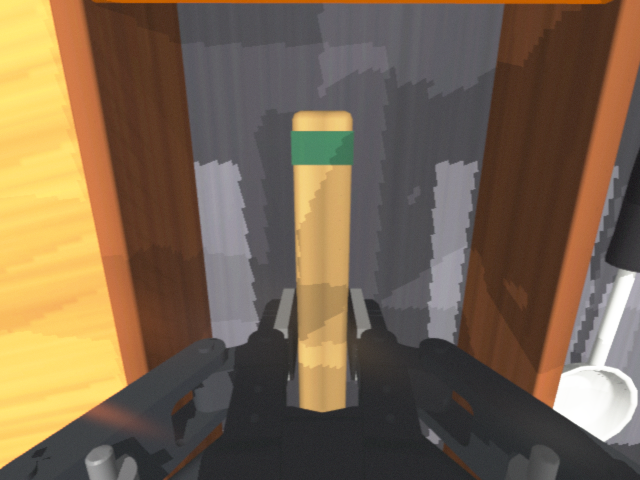

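The butt (322,112) now lies well inside the opening, clear of the near strip at row 3, and the handle is centred in the pads. I lift gently so the turner pivots in the pads.

```bash
for i in 1; do python3 -m handwheel '[[0,0,0.005,0,0],[0,0,0.005,0,0],[0,0,0.005,0,0],[0,0,0.005,0,0],[0,0,0.005,0,0],[0,0,0.004,0,0]]'; python3 -m handwheel '[[0,0,0.003,0,0],[0,0,0.003,0,0],[0,0,0.003,0,0],[0,0,0,0,0]]'; done
python3 - <<'E'
from h import *
s=read_state();C=cam('wrist',s);p,d=snapshot('wrist');cv2.imwrite('pics/w3.png',p[:,:,::-1])
for v in (120,150,200,250,300,330): print(v,point(C,322,v,d[v,322]).round(4))
E
```

```text
time_s: 6.5
eef_pos: [0.6067, -0.0229, 0.057]
tcp_rot: [0.0, 0.113, 0.994, 0.0]
ft_force: [-0.2, -0.5, -0.7]
gripper_width: 0.248
gripper_force: 20.9
time_s: 6.9
eef_pos: [0.6064, -0.0229, 0.0654]
tcp_rot: [-0.0, 0.113, 0.994, 0.0]
ft_force: [0.8, 0.1, -3.0]
gripper_width: 0.249
gripper_force: 20.5
120 [ 0.527  -0.0042  0.0746]
150 [ 0.5364 -0.0064  0.0732]
200 [ 0.5537 -0.0104  0.071 ]
250 [ 0.5729 -0.0148  0.0701]
300 [ 0.5952 -0.02    0.067 ]
330 [ 0.6096 -0.0233  0.0661]
```

```bash
cat > tilt.py <<'E'
from h import *
s=read_state();C=cam('wrist',s);p,d=snapshot('wrist')
h=cv2.cvtColor(p,cv2.COLOR_RGB2HSV);g=[point(C,322,v,d[v,322]) for v in range(10,340,4) if 0.04<point(C,322,v,d[v,322])[2]<.33 and 14<=h[v,322,0]<=90 and h[v,322,1]>60]
g=np.array(g); x=-np.linalg.norm(g[:,:2]-s['eef_pos'][:2],axis=1); k=np.polyfit(x,g[:,2],1)
q=lambda X:np.polyval(k,X)
print('tilt deg',-np.degrees(np.arctan(k[0])),'butt',g[0].round(4),'n',len(g),'res',np.std(g[:,2]-q(x)),'dist',x[0],'z of top at grip',k[1])
E
python3 -m handwheel '[[0,0,0.003,0,0],[0,0,0.003,0,0],[0,0,0.003,0,0],[0,0,0,0,0]]'; python3 tilt.py; python3 -m handwheel '[[0,0,0.003,0,0],[0,0,0.003,0,0],[0,0,0,0,0]]';python3 tilt.py
```

```text
time_s: 7.35
eef_pos: [0.6064, -0.0229, 0.0747]
tcp_rot: [-0.0, 0.113, 0.994, -0.0]
ft_force: [-0.2, 0.4, -2.2]
gripper_width: 0.249
gripper_force: 20.2
tilt deg 2.690974079299774 butt [0.4965 0.0028 0.0656] n 65 res 0.00890013294041904 dist -0.11283005836766336 z of top at grip 0.0813023962958212
time_s: 7.7
eef_pos: [0.6062, -0.0229, 0.0797]
tcp_rot: [-0.0, 0.113, 0.994, -0.0]
ft_force: [0.9, -0.5, -8.3]
gripper_width: 0.248
gripper_force: 22.1
tilt deg 4.581833029515205 butt [0.4976 0.0025 0.0657] n 64 res 0.011250824079417339 dist -0.11156922263371281 z of top at grip 0.08766853607183069
```

```bash
sed -i "s/^g=np.array(g);/g=np.array(g); g=g[np.linalg.norm(g[:,:2]-np.array(s['eef_pos'])[:2],axis=1)<.088];/" tilt.py; python3 tilt.py; python3 - <<'E'
from h import *
p,d=snapshot('scene');cv2.imwrite('pics/s2.png',cv2.resize(p[180:360,220:420,::-1],None,fx=3,fy=3,interpolation=cv2.INTER_CUBIC))
E
```

```text
tilt deg 21.924402421324636 butt [ 0.5327 -0.0057  0.2084] n 60 res 0.013623264777766668 dist -0.07550044554463957 z of top at grip 0.07734867630775483
```

View pics/s2.png

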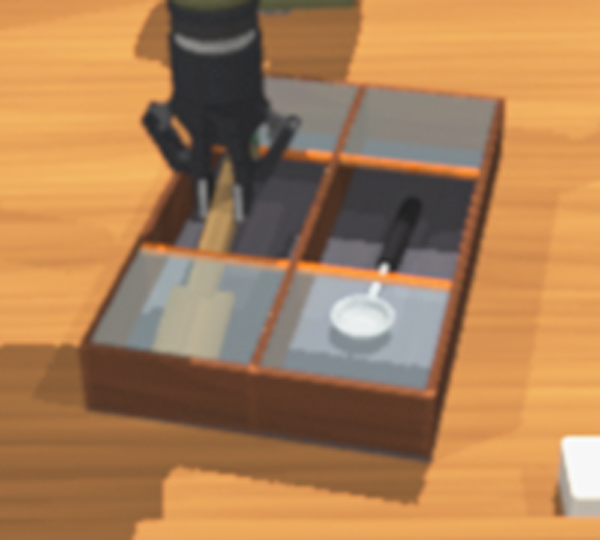

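The butt, with its green band near (258,138), stands above the near strip. The blade is still under the far cover with its tip near the far wall. I feed it back along its own axis.

```bash
cat > tilt.py <<'E'
from h import *
s=read_state();C=cam('wrist',s);p,d=snapshot('wrist')
h=cv2.cvtColor(p,cv2.COLOR_RGB2HSV)
m=cv2.inRange(h,(36,60,30),(90,255,255)); n,l,st,ce=cv2.connectedComponentsWithStats(m)
P=lambda u,v:point(C,int(u),int(v),np.median(d[int(v)-2:int(v)+3,int(u)-2:int(u)+3]))
if n>1:
  i=1+np.argmax(st[1:,4]); b=P(*ce[i]); print('band',ce[i].round(),b.round(4),'area',st[i,4])
  for t in (.3,.5,.7):
    q=P(ce[i][0]*(1-t)+322*t,ce[i][1]*(1-t)+330*t); e=b-q; print('  tilt',np.degrees(np.arctan2(e[2],np.hypot(*e[:2]))).round(1),q.round(4))
E
python3 tilt.py; python3 -m handwheel '[[-0.0058,0.0014,0.001,0,0],[-0.0058,0.0014,0.001,0,0],[-0.0058,0.0014,0.001,0,0],[0,0,0,0,0]]';python3 tilt.py
```

```text
band [322. 164.] [ 0.5394 -0.0075  0.1034] area 2777
  tilt 20.6 [ 0.5558 -0.0113  0.0971]
  tilt 20.0 [ 0.5686 -0.0143  0.0925]
  tilt 19.6 [ 0.5837 -0.0178  0.0872]
time_s: 8.3
eef_pos: [0.5884, -0.0184, 0.0843]
tcp_rot: [0.0, 0.113, 0.994, 0.0]
ft_force: [0.3, -0.2, -0.7]
gripper_width: 0.255
gripper_force: 22.9
band [322. 164.] [ 0.5215 -0.003   0.1078] area 2775
  tilt 20.3 [ 0.5379 -0.0069  0.1016]
  tilt 19.7 [ 0.5507 -0.0098  0.0971]
  tilt 19.5 [ 0.5659 -0.0134  0.0916]
```

```bash
python3 -m handwheel '[[-0.0095,0.0022,0.0032,0,0],[-0.0095,0.0022,0.0032,0,0],[-0.0095,0.0022,0.0032,0,0],[-0.0095,0.0022,0.0034,0,0],[0,0,0,0,0]]';python3 tilt.py;  python3 -m handwheel '[[-0.0095,0.0022,0.0034,0,0],[-0.0095,0.0022,0.0034,0,0],[-0.0095,0.0022,0.0034,0,0],[-0.0095,0.0022,0.0034,0,0],[-0.0095,0.0022,0.0034,0,0],[-0.0095,0.0022,0.0034,0,0],[-0.0095,0.0022,0.0034,0,0],[0,0,0,0,0]]';python3 tilt.py; python3 - <<'E'
from h import *
p,d=snapshot('scene');cv2.imwrite('pics/s3.png',cv2.resize(p[160:340,220:420,::-1],None,fx=3,fy=3,interpolation=cv2.INTER_CUBIC))
E
```

```text
time_s: 8.85
eef_pos: [0.5493, -0.0095, 0.0968]
tcp_rot: [-0.0, 0.113, 0.994, 0.0]
ft_force: [0.2, 0.4, -2.1]
gripper_width: 0.25
gripper_force: 22.9
band [322. 164.] [0.4825 0.0058 0.1204] area 2742
  tilt 19.7 [0.4989 0.002  0.1144]
  tilt 19.8 [ 0.5117 -0.0009  0.1096]
  tilt 19.7 [ 0.5269 -0.0045  0.104 ]
time_s: 9.7
eef_pos: [0.4831, 0.0058, 0.1205]
tcp_rot: [-0.0, 0.113, 0.994, -0.0]
ft_force: [0.5, -0.2, -0.9]
gripper_width: 0.25
gripper_force: 22.9
band [322. 164.] [0.4162 0.0211 0.1441] area 2749
  tilt 20.5 [0.4326 0.0173 0.1378]
  tilt 20.4 [0.4455 0.0143 0.1329]
  tilt 20.0 [0.4608 0.0108 0.1275]
```

View pics/s3.png

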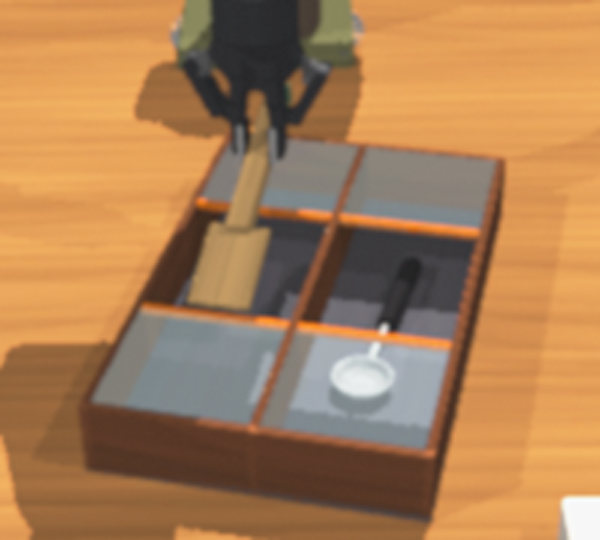

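The tip is at (218,306), just short of the far strip, and the blade is visible in the opening. Back a little more and lift it clear.

```bash
python3 -m handwheel '[[-0.0095,0.0022,0.0034,0,0],[-0.0095,0.0022,0.0034,0,0],[0,0,0.01,0,0],[0,0,0.01,0,0],[0,0,0.01,0,0],[0,0,0.01,0,0],[0,0,0.01,0,0],[0,0,0.01,0,0],[0,0,0,0,0]]';python3 tilt.py
python3 - <<'E'
from h import *
p,d=snapshot('scene');cv2.imwrite('pics/s4.png',cv2.resize(p[140:320,220:420,::-1],None,fx=3,fy=3,interpolation=cv2.INTER_CUBIC))
C=cam('scene');h=cv2.cvtColor(p,cv2.COLOR_RGB2HSV)
np.savez('s4.npz',p=p,d=d)
for u in range(285,315,5):
  for v in range(200,250,6):
    q=point(C,u,v,d[v,u]); 
    if q[2]>.09: print((u,v),q.round(3))
E
```

```text
time_s: 10.7
eef_pos: [0.4669, 0.0099, 0.1886]
tcp_rot: [0.002, 0.113, 0.994, 0.0]
ft_force: [0.2, 0.1, -1.4]
gripper_width: 0.249
gripper_force: 22.9
band [322. 164.] [0.4    0.0253 0.2119] area 2750
  tilt 20.0 [0.4164 0.0215 0.2058]
  tilt 19.9 [0.4292 0.0185 0.201 ]
  tilt 19.6 [0.4445 0.015  0.1957]
(285, 230) [ 0.6   -0.044  0.126]
(290, 212) [ 0.544 -0.033  0.145]
(290, 218) [ 0.567 -0.032  0.141]
(290, 224) [ 0.587 -0.031  0.136]
(290, 230) [ 0.599 -0.031  0.126]
(295, 212) [ 0.548 -0.02   0.148]
(295, 218) [ 0.569 -0.019  0.142]
(295, 224) [ 0.586 -0.019  0.135]
(295, 230) [ 0.603 -0.019  0.128]
(300, 200) [ 0.519 -0.007  0.166]
(300, 206) [ 0.542 -0.007  0.161]
(300, 212) [ 0.543 -0.007  0.144]
(300, 218) [ 0.564 -0.007  0.139]
(300, 224) [ 0.586 -0.006  0.135]
(300, 230) [ 0.604 -0.006  0.128]
(300, 236) [ 0.614 -0.006  0.117]
(305, 200) [0.524 0.006 0.169]
(305, 206) [0.535 0.006 0.157]
(305, 212) [0.549 0.006 0.148]
(305, 218) [1.674 0.055 0.811]
(305, 224) [0.589 0.006 0.136]
(305, 230) [0.605 0.006 0.128]
(310, 212) [0.55  0.019 0.148]
```

View pics/s4.png

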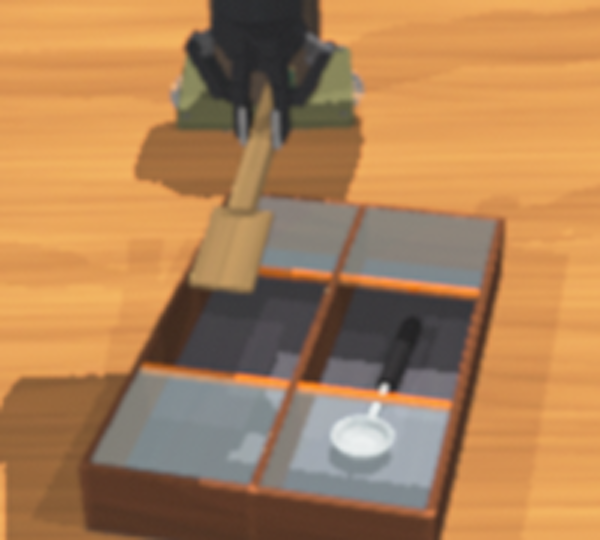

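The turner is out and hangs at 20°, with its tip at (225,290), about z 0.11. I level it by resting the tip gently on the far cover while lowering.

```bash
python3 -m handwheel '[[0.0136,-0.0032,0,0,0],[0.0136,-0.0032,0,0,0],[0.0136,-0.0032,0,0,0],[0.0136,-0.0032,0,0,0],[0.0136,-0.0032,0,0,0],[0,0,-0.01,0,0],[0,0,-0.01,0,0],[0,0,-0.01,0,0],[0,0,0,0,0]]' 20; python3 -m handwheel '[[0,0,-0.004,0,0],[0,0,-0.004,0,0],[0,0,-0.004,0,0],[0,0,-0.004,0,0],[0,0,-0.004,0,0],[0,0,-0.004,0,0],[0,0,-0.004,0,0],[0,0,0,0,0]]';python3 tilt.py
```

```text
time_s: 11.7
eef_pos: [0.5311, -0.006, 0.1545]
tcp_rot: [-0.003, 0.113, 0.994, -0.0]
ft_force: [-0.5, 1.0, -1.1]
gripper_width: 0.251
gripper_force: 22.9
time_s: 12.5
eef_pos: [0.5337, -0.0061, 0.1285]
tcp_rot: [0.0, 0.113, 0.994, -0.0]
ft_force: [-0.0, -0.5, -0.3]
gripper_width: 0.251
gripper_force: 23.1
band [322. 158.] [0.4654 0.0096 0.1475] area 2639
  tilt 16.8 [0.4826 0.0056 0.1422]
  tilt 16.1 [0.4957 0.0026 0.1385]
  tilt 15.6 [ 0.511  -0.001   0.1344]
```

Levelling works, with negligible force. I'll continue.

```bash
python3 -m handwheel '[[0,0,-0.004,0,0],[0,0,-0.004,0,0],[0,0,-0.004,0,0],[0,0,-0.004,0,0],[0,0,-0.004,0,0],[0,0,-0.004,0,0],[0,0,-0.004,0,0],[0,0,0,0,0]]';python3 tilt.py
```

```text
time_s: 13.35
eef_pos: [0.5335, -0.0061, 0.1003]
tcp_rot: [-0.0, 0.113, 0.994, -0.0]
ft_force: [-0.3, 0.3, -0.6]
gripper_width: 0.253
gripper_force: 23.0
band [322. 149.] [0.4628 0.0101 0.1068] area 2259
  tilt 6.8 [0.4821 0.0057 0.1045]
  tilt 5.8 [0.4961 0.0024 0.1034]
  tilt 5.6 [ 0.5113 -0.0011  0.102 ]
```

```bash
python3 -m handwheel '[[0,0,-0.004,0,0],[0,0,-0.002,0,0],[0,0,0,0,0],[0,0,0,0,0]]' 60; python3 -m handwheel '[[0,0,0.006,0,0],[0,0,0.012,0,0],[0,0,0.012,0,0],[0,0,0.012,0,0],[0,0,0.012,0,0],[0,0,0.012,0,0],[0,0,0.012,0,0],[0,0,0.012,0,0],[0,0,0.012,0,0],[0,0,0.012,0,0],[0,0,0.006,0,0],[0,0,0,0,0]]' 60;  python3 -m handwheel '[[0,0,0.01,0,0],[0,0,0,0,0],[0,0,0,0,0],[0,0,0,0,0],[0,0,0,0,0]]';python3 tilt.py
python3 - <<'E'
from h import *
p,d=snapshot('scene');cv2.imwrite('pics/s5.png',cv2.resize(p[120:320,220:420,::-1],None,fx=3,fy=3,interpolation=cv2.INTER_CUBIC))
C=cam('scene')
for u,v in [(u,v) for u in range(280,312,6) for v in range(190,260,6)]:
    q=point(C,u,v,d[v,u])
    if .1<q[2]<.3: print((u,v),q.round(3))
E
```

```text
time_s: 13.8
eef_pos: [0.5337, -0.0062, 0.095]
tcp_rot: [0.0, 0.113, 0.994, -0.0]
ft_force: [-1.0, -0.9, 1.3]
gripper_width: 0.235
gripper_force: 64.5
time_s: 15.0
eef_pos: [0.5344, -0.0061, 0.216]
tcp_rot: [0.001, 0.113, 0.994, 0.0]
ft_force: [0.3, -0.8, -1.4]
gripper_width: 0.236
gripper_force: 64.1
time_s: 15.5
eef_pos: [0.5333, -0.0061, 0.2245]
tcp_rot: [-0.0, 0.113, 0.994, -0.0]
ft_force: [0.1, 0.2, -0.5]
gripper_width: 0.233
gripper_force: 64.1
band [321. 149.] [0.4627 0.0102 0.2301] area 2220
  tilt 6.3 [0.4821 0.0057 0.2279]
  tilt 5.6 [0.4961 0.0024 0.2267]
  tilt 5.3 [ 0.5114 -0.0012  0.2255]
(280, 208) [ 0.627 -0.05   0.205]
(280, 214) [ 0.652 -0.048  0.204]
(280, 220) [ 0.676 -0.047  0.202]
(280, 226) [ 0.692 -0.046  0.196]
(286, 208) [ 0.626 -0.036  0.204]
(286, 214) [ 0.652 -0.034  0.204]
(286, 220) [ 0.671 -0.033  0.199]
(286, 226) [ 0.692 -0.032  0.196]
(292, 196) [ 0.596 -0.022  0.22 ]
(292, 202) [ 0.623 -0.021  0.219]
(292, 208) [ 0.627 -0.021  0.205]
(292, 214) [ 0.653 -0.02   0.204]
(292, 220) [ 0.675 -0.019  0.201]
(292, 226) [ 0.698 -0.018  0.199]
(298, 190) [ 0.574 -0.008  0.224]
(298, 196) [ 0.593 -0.008  0.218]
(298, 202) [ 0.596 -0.008  0.203]
(298, 208) [ 0.631 -0.007  0.207]
(298, 214) [ 0.655 -0.006  0.205]
```

View pics/s5.png

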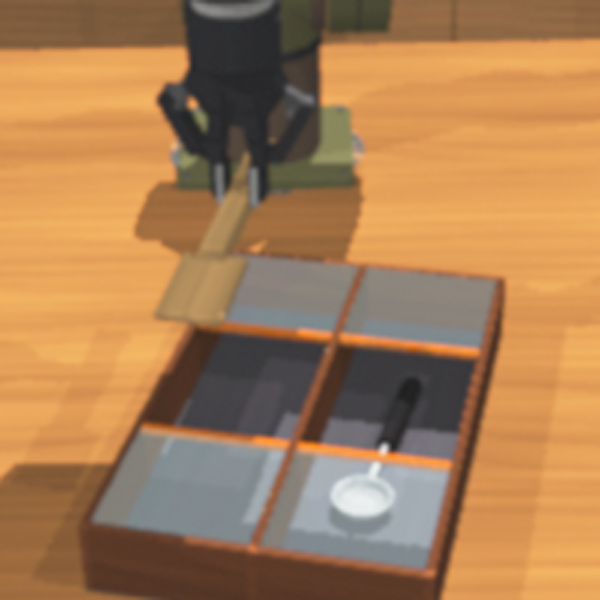

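The turner is held about 5° off level with its tip at z 0.19, over the trough and touching only the gripper. The spoon is undisturbed at (365,490).

```bash
python3 -c "
from cell import *;print(sign_off())"
```

```text
the job is handed in; nothing more can be done
None
```

The job is handed in: the turner came out butt end first and is held about 5° off level, roughly 125 mm above the covers and touching only the gripper; the spoon and the counter things were left alone. Sign-off gave no verdict.

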